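Clamp a test bar with the turnbuckle and bolt the jaws

TASK

Clamp the white test bar that lies in front of the turnbuckle clamp: lay it flat between the two open jaws, squarely back against the fence, and turn the spoked middle sleeve, tops of the spokes going away from you, until both jaws have drawn in and bear on the ends of the bar. If a slide bolt stands in the way of its jaw, draw it back first; when the bar is clamped, push both bolts fully forward behind the jaws so that they cannot back off. Leave the other things on the bench alone.

Things in the scene. Friction and masses are not known exactly. Their poses are not given: they have to be found in the camera images.
- clamp: grey base plate of the turnbuckle clamp, fixed to the bench, 150 (x) x 270 (y) x 12 mm high. Origin: on the bench at the middle of its front edge. Clamp x points away from the robot over the plate, y to the left along the turnbuckle, z up. All clamp positions below are in this frame
- fence (a point): the fence: the plate's front face, at clamp x = 0, against which the bar lies; a steel strip (y -55 to 55 mm) raises it to z = 22 mm. This point: middle of the face, z = 6 mm
- jaw_left_face (a point): middle of the inner face of the left (+y) jaw. Jaw front: 14 mm thick along y, reaching over the bare bench before the fence (clamp x -35 to 0, z 2.5 to 26 mm). Behind: carriage on the plate up to z 26 mm, an upright (x 45 to 63, z up to 67 mm) with the threaded rod, and a thin fin (5 mm thick, x 64 to 78, z up to 30 mm), all centred 7 mm outside this face
- jaw_right_face (a point): the same for the right (-y) jaw, its mirror image
- sleeve_axis (a point): centre of the turnbuckle's middle sleeve, at clamp (54, 0, 53) mm; its axis lies along clamp y. Dark steel, 90 mm long, 23 mm across (30 mm hub), with four spokes at right angles in the plane y = 0, each 8 mm thick, round tips 40 mm from the axis
- sleeve (a joint): turn of the sleeve (rad) about clamp +y; growing moves the upper spokes away from the robot (+x) and draws both jaws in, 6.37 mm each per rad. Starts at -3.3 to -2.6, near 0 when the bar is clamped, where it stalls. At 0 and each quarter turn a spoke stands upright; at value a it leans by a to +x. Stays where left; needs 0.12 N m: push a spoke above the axis, one after another
- jaw_left (a joint): opening of the left (+y) jaw (m) from the place where it just meets the end of a centred 150 mm bar: 0 = meets it, larger = further out; its inner face is at clamp y = 75 mm + this value. Starts at about 16 to 21 mm
- jaw_right (a joint): the same for the right (-y) jaw; its inner face is at clamp y = -(75 mm + this value). Both jaws always move equally
- bar_center (a point): centre of the white moulded test bar, dog-bone shape 150 mm long, 20 mm wide at its ends, 12 mm thick, 33 g, lying flat on the bench in front of the clamp; own y along its length, z up. When home against the fence its centre is at clamp x = -10, y = 0, z = 6 mm
- test_bar: the same bar, origin at the centre of its underside
- bolt_left (a joint): slide of the left bolt (m): 0 = drawn right back (from the robot), 0.024 = fully forward (clamp -x). Starts anywhere between. Its nose, 8 mm across at clamp y = 90 mm, ends at clamp x = 87 mm minus this value: above about 0.008 it is in the way of the jaw's fin, so the open jaw cannot draw in nor the closed jaw back off. Stays where left; slides at 1.5 N
- bolt_right (a joint): the same for the right bolt, at clamp y = -90 mm
- knob_left (a point): point on the left bolt's upright knob, a dark steel pin 12 mm across, top at z = 62 mm, wide part from z = 39 mm up; the point is on its axis at z = 50 mm, at clamp x = 126 mm minus the bolt's slide, y = 90 mm. Above z = 32 mm the space before it (to the jaw's upright) and behind it is free
- knob_right (a point): the same on the right bolt, at clamp y = -90 mm
- thin_bar: bystander: dark tensile bar 150x20x8 mm, right of the clamp; origin under its centre
- spanner: bystander: steel spanner 206x32x6 mm, lying to the right
- spirit_level: bystander: small spirit level 100x18x24 mm behind the clamp
- weight: bystander: turned steel weight, 36 mm across, 34 mm high, behind the clamp
- hex_key: bystander: bent hex key 92x30x4 mm, at the front right of the clamp

How it is judged:
On the way, in this order (a step that is already met when the one before it is completed fails the run):
1. the test bar lies flat between the jaws, against the fence (x of bar_center in the frame of clamp above -0.014 m and y of bar_center in the frame of clamp between -0.022 and 0.022 m and z of bar_center in the frame of clamp below 0.01 m and angle between the y axis of test_bar and the y axis of clamp, either way round below 0.08 rad), for 0.2 s.
2. both jaws have drawn in onto the ends of the bar (x of bar_center in the frame of clamp above -0.014 m and y of bar_center in the frame of clamp between -0.003 and 0.003 m and z of bar_center in the frame of clamp below 0.01 m and angle between the y axis of test_bar and the y axis of clamp, either way round below 0.08 rad and value of joint each of jaw_left, jaw_right below 0.0012 m), for 0.2 s.
At the end, for the whole second after the job is handed in: The test bar lies flat and square (within 0.08 rad) against the fence (within 4 mm), centred within 3 mm; both jaws are drawn in to within 1.2 mm of meeting its ends; both bolts are pushed at least 18 mm of their 24 mm forward; the bar is at rest (all of step 2 and value of joint each of bolt_left, bolt_right above 0.018 m and linear speed of test_bar below 0.02 m/s); the robot touches nothing.
It fails at once if a bystander is moved by more than 3 cm (distance of any of thin_bar, spanner, spirit_level, weight, hex_key from where it was at the start of the episode above 0.03 m).
It also fails if it takes over 72 s, if anything falls off the work surface, if the arm or the gripper's body presses on something with over 40 N, if the wrist force passes 120 N, or if a joint passes its speed limit or range.

ROBOT

A 6-joint arm with a two-finger parallel gripper is mounted at the origin on a cart in front of the work surface, level with it; the furniture and walls round the work are solid. World frame = base frame: x ahead of the robot, y to its left, z up, the work surface at z = 0. Lengths are in m, angles in rad, forces in N, time in s.
With the tool pointing down it reaches from about 0.375 to 0.9 m from the base axis. Payload 3.1 kg.
Tool frame: the origin (TCP) lies between the finger pads; the fingertips stand 8 mm ahead of it and the grasp point (between the pads) lies 11 mm behind it; z points along the fingers, y is the line along which they close (so a half turn about z gives the same grasp; the last joint's range is limited). The gripper opens to 85 mm and grips with 20 to 120 N. Pads are 22 mm wide; open, the fingers measure 114 mm over their backs; the gripper's body (76 mm by 85 mm) begins 54 mm behind the grasp point. The pads swing forward as they close: fully open they stand 13 mm farther back than shut.
Start: joints at [-1.504, 0.527, 1.433, -0, 1.181, -0.178], TCP at [0.152, -0.606, 0.239] pointing down, gripper open.
Joint ranges: [-3.08, 3.08], [-0.75, 2.2], [0.22, 2.44], [-1.43, 4.57], [0, 2.65], [-2.85, 2.85]. Speed limits (rad/s): [2.79, 2.79, 3.14, 3.14, 3.14, 3.14].

INTERFACE

Orientations are given as a unit quaternion [x, y, z, w].
In Python, from station import readout, cams, sign_off gives the robot as it stands.
- The arm moves only by the tool send_rows, never from a script. Its argument "commands" is text: rows parted by semicolons, each of 5 numbers parted by spaces: the finger opening in mm, from 0 to 85.4, then the shift along the tool's x, y, z each as a share of 0.02 m, from -1 to 1, then the turn about the tool's z as a share of 4 degrees, from -1 to 1. In form: grip dx dy dz spin; .... A call has 1 to 20 rows; each row shifts and turns the commanded pose from where the row before left it, along the tool's axes as they then stand; what a row does not reach is not made up. A row lasts 1/12 s, in which the tool goes at most 41.7 mm and 7.16 degrees, less where a joint would pass 70% of its speed; a pose out of reach is approached as far as the arm can. A call with a number of a shift or a turn outside -1 to 1 is refused whole. A call with a gripper value outside its range is refused whole. The fingers move at their own pace and stop on an object; "grip_force" is the grip in N (left out, the last holds). Time passes only in rows, so rows that do not move let the fingers close. It gives the time, the measured TCP pose, the force, the opening and the grip force at its end, in the units of the state.
- readout.sense(): the state, without advancing time (a new reading comes with each control period).
- cams.snapshot(name): name is "side" or "top"; returns a dict with "pixels" (384x512x3 uint8, red, green, blue), "intrinsics" (3x3 intrinsics, pixels), "dist" ([k1, k2, p1, p2, k3] as OpenCV has them; the pictures are not rectified), "eye" and "rotation" of the camera in the world. Camera axes: x right, y down, z forward; pixel columns grow to the right and rows downward; lengths in m; the calibration is good to about 2 mm. A picture is of the moment at which its call begins. There is no depth.
- sign_off(): hands the job in; it is judged then, once.
The state is a dict: "t": time; "q": joint angles; "qd": joint speeds; "tau": joint torques, N m; "tcp_pos": TCP position; "tool_rot": TCP orientation; "force": force on the tool from outside, world axes, zero at the start; "ft_torque": the same for the moment, N m; "finger_gap": opening from 0.0 (shut) to 1.0 (fully open); "gripper_force": force on a finger pad.
Only numpy, scipy, OpenCV 4.12 (cv2) and the standard library are available. Lean on these libraries where they do the work, as an engineer would, in place of code of your own. Each camera call takes 0.05 s, during which the arm holds its last target. There are 200 camera calls.

## Working session

There is one attempt and no reset: what is moved stays moved. The work goes in short steps, Python scripts to look and compute and a tool call to move; the robot and the scene stay as the last step left them, time stands still between calls to the robot, and variables do not carry over. Pictures are saved under pics/ and viewed, at most 10 in all, crops included, and the job is handed in when it is done.

Besides the shell and the picture viewer there is one more tool, called after "Emit:" by a JSON object that holds its "method" and its "body". send_rows: Moves the arm, as the interface text tells. Its arguments: {"type":"object","properties":{"commands":{"type":"string"},"grip_force":{"type":"number"}},"required":["commands"]}

```bash
mkdir -p pics; ls
cat > h.py <<'E'
import numpy as np, cv2
from station import readout, cams, sign_off
def snap(n,f,save=True):
    s=cams.snapshot(n); cv2.imwrite(f'pics/{f}.png',cv2.cvtColor(s['pixels'],cv2.COLOR_RGB2BGR)); 
    np.savez(f'pics/{f}.npz',K=s['intrinsics'],d=s['dist'],e=s['eye'],R=s['rotation']); return s
def load(f): return np.load(f'pics/{f}.npz')
def unproj(c,uv,z):
    p=cv2.undistortPoints(np.array(uv,float).reshape(-1,1,2),np.array(c['K']),np.array(c['d'])).reshape(-1,2)
    r=np.c_[p,np.ones(len(p))]@np.array(c['R']).T; e=np.array(c['e']); z=np.broadcast_to(z,len(p))
    return e+r*((z-e[2])/r[:,2])[:,None]
def proj(c,P):
    R=np.array(c['R']); X=(np.array(P,float).reshape(-1,3)-c['e'])@R
    return cv2.projectPoints(X,np.zeros(3),np.zeros(3),np.array(c['K']),np.array(c['d']))[0].reshape(-1,2)
E
python3 - <<'E'
from h import *
for n in('top','side'):
    s=snap(n,n+'0'); print(n,s['eye'],s['rotation'].round(3).tolist() if hasattr(s['rotation'],'round') else s['rotation'])
    im=cv2.imread(f'pics/{n}0.png'); cv2.imwrite(f'pics/{n}0b.png',cv2.resize(im,(800,600),interpolation=cv2.INTER_CUBIC))
s=readout.sense(); print(s['tcp_pos'],s['tool_rot'],s['t'],s['force'])
E
```

```text
pics
top [0.50364113 0.05421805 1.1859994 ] [-0.7, 0.714, -0.013, 0.018]
side [ 0.34897168 -0.86751002  0.60085204] [0.861, -0.097, 0.058, -0.496]
[ 0.15146296 -0.60571243  0.23841546] [ 9.92521329e-01  1.22067239e-01  6.82493353e-05 -9.97717675e-04] 0.1 [ 1.01318285  0.30189362 -0.00380524]
```

```bash
sed -i "s/R=s\['rotation'\]/R=Rotation.from_quat(s['rotation']).as_matrix()/; 1a from scipy.spatial.transform import Rotation" h.py
python3 - <<'E'
from h import *
for n in('top','side'):
    c=dict(load(n+'0')); c['R']=Rotation.from_quat(c['R']).as_matrix(); np.savez(f'pics/{n}0.npz',**c)
    print(c['R'].round(2).tolist())
E
```

```text
[[-0.02, -1.0, 0.04], [-1.0, 0.02, 0.01], [-0.01, -0.04, -1.0]]
[[0.97, -0.11, 0.2], [-0.22, -0.49, 0.84], [0.0, -0.87, -0.5]]
```

View pics/top0b.png

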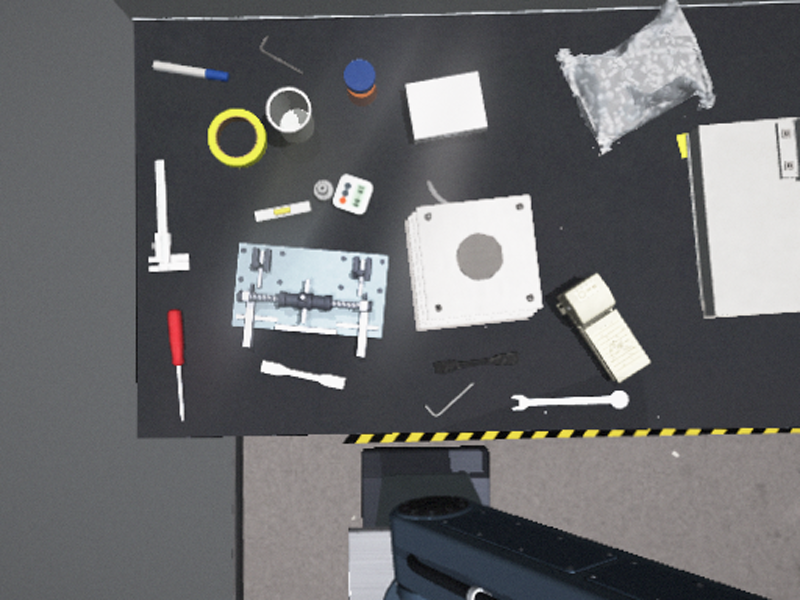

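View pics/side0b.png

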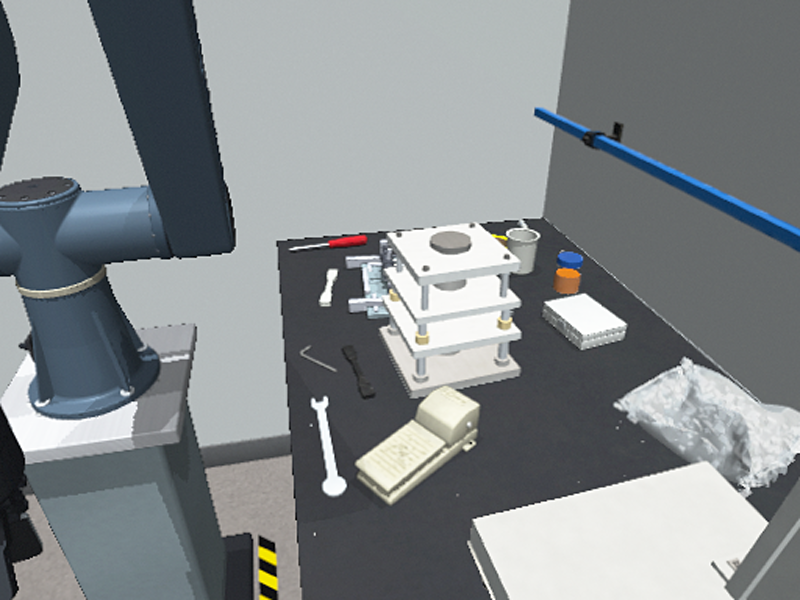

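Run:
```python
from h import *
im=cv2.imread('pics/top0.png')[152:252,142:262]; cv2.imwrite('pics/crop.png',cv2.resize(im,None,fx=6,fy=6,interpolation=cv2.INTER_CUBIC))
```

```text
(no output)
```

View pics/crop.png

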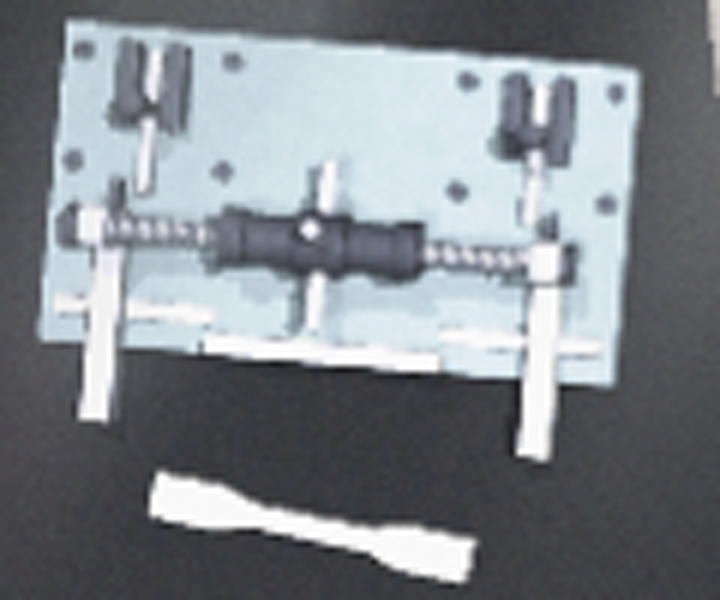

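```bash
cat >> h.py <<'E'
def pose():
    c=np.load('clamp.npz'); return c['o'],c['A']
def w2c(P): o,A=pose(); return (np.atleast_2d(P)-o)@A
def c2w(P): o,A=pose(); return np.atleast_2d(P)@A.T+o
E
python3 - <<'E'
from h import *
from scipy.optimize import least_squares
c=load('top0'); U=lambda a:np.array(a,float)/6+[142-.42,152-.42]
cor=U([(68,20),(638,68),(615,384),(38,340)])
P=np.array([(.15,.135,.012),(.15,-.135,.012),(0,-.135,.012),(0,.135,.012)])
def T(p,P): 
    A=Rotation.from_euler('z',p[2]).as_matrix(); return P@A.T+[p[0],p[1],0]
r=least_squares(lambda p:(proj(c,T(p,P))-cor).ravel(),[.45,.2,0]); print(r.x,r.fun.round(2))
np.savez('clamp.npz',o=[r.x[0],r.x[1],0],A=Rotation.from_euler('z',r.x[2]).as_matrix())
b=unproj(c,U([(157,470),(477,540),(467,585),(149,515)]),.012); print('bar',b.round(4),b.mean(0)); d=b[0]+b[3]-b[1]-b[2]; print('ang',np.arctan2(-d[0],d[1]), np.linalg.norm(d)/2)
print('bar clamp',w2c(b.mean(0)))
print('noses',w2c(unproj(c,U([(145,192),(530,225)]),.022)).round(4))
print('knob top',w2c(unproj(c,U([(148,104),(518,142)]),.062)).round(4))
print('jaw ends',w2c(unproj(c,U([(95,420),(533,460)]),.026)).round(4))
print('spoke tips up,back,front',w2c(unproj(c,U([(310,228)]),.093)),w2c(unproj(c,U([(328,162),(313,332)]),.053)).round(4))
# predicted knob & nose pixel in crop for slide s
for s in(0,.012,.024):
  q=proj(c,c2w([(.126-s,.09,.062),(.126-s,-.09,.062),(.087-s,.09,.022),(.087-s,-.09,.022)])); print(s,((q-[142-.42,152-.42])*6).round().tolist())
E
```

```text
[ 0.50636621  0.22758225 -0.09882206] [-0.43 -0.02  0.59 -0.37  0.11  0.35 -0.27  0.03]
bar [[0.4584 0.3066 0.012 ]
 [0.4231 0.1588 0.012 ]
 [0.4025 0.1637 0.012 ]
 [0.4377 0.3104 0.012 ]] [0.43042514 0.23487345 0.012     ]
ang -0.2349457699237636 0.1514470273283336
bar clamp [[-0.07628992 -0.00023681  0.012     ]]
noses [[ 0.0722  0.0887  0.022 ]
 [ 0.0711 -0.0898  0.022 ]]
knob top [[ 0.1096  0.0819  0.062 ]
 [ 0.1058 -0.0843  0.062 ]]
jaw ends [[-0.0342  0.1013  0.026 ]
 [-0.0366 -0.1004  0.026 ]]
spoke tips up,back,front [[0.05877396 0.00017589 0.093     ]] [[0.0907 0.001  0.053 ]
 [0.0139 0.0011 0.053 ]]
0 [[133.0, 66.0], [534.0, 98.0], [145.0, 160.0], [533.0, 191.0]]
0.012 [[131.0, 93.0], [532.0, 125.0], [143.0, 186.0], [531.0, 217.0]]
0.024 [[128.0, 119.0], [530.0, 151.0], [141.0, 212.0], [529.0, 242.0]]
```

Emit:
{"method": "send_rows", "body": {"commands": "0 0 0 0 0.984;0 0 0 0 0.984;0 0 0 0 0.984;0 0 0 0 0.984;0 0 0 0 0.984;0 .322 -.992 0 0;0 .322 -.992 0 0;0 .322 -.992 0 0;0 .322 -.992 0 0;0 .322 -.992 0 0;0 .322 -.992 0 0;0 .322 -.992 0 0;0 .322 -.992 0 0;0 .322 -.992 0 0;0 .322 -.992 0 0;0 .322 -.992 0 0;0 .322 -.992 0 0;0 .322 -.992 0 0;0 .322 -.992 0 0;0 .322 -.992 0 0", "grip_force": 40}}

```text
t: 1.77
tcp_pos: [0.2771, -0.3185, 0.2391]
tool_rot: [0.999, -0.049, -0.0, -0.0]
force: [0.6, -0.8, -0.6]
finger_gap: 0.002
gripper_force: 0.0
```

Emit:
{"method": "send_rows", "body": {"commands": "0 .322 -.992 0 0;0 .322 -.992 0 0;0 .322 -.992 0 0;0 .322 -.992 0 0;0 .322 -.992 0 0;0 .322 -.992 0 0;0 .322 -.992 0 0;0 .322 -.992 0 0;0 .322 -.992 0 0;0 .322 -.992 0 0;0 .322 -.992 0 0;0 .322 -.992 0 0;0 .322 -.992 0 0;0 .322 -.992 0 0;0 .322 -.992 0 0;0 .322 -.992 0 0;0 .322 -.992 0 0;0 .322 -.992 0 0;0 .322 -.992 0 0;0 .322 -.992 0 0"}}

```text
t: 3.43
tcp_pos: [0.4442, 0.0636, 0.2391]
tool_rot: [0.999, -0.049, -0.0, -0.0]
force: [0.5, -0.4, -0.2]
finger_gap: -0.002
gripper_force: 0.0
```

```bash
cat > st.py <<'E'
from h import *
s=readout.sense(); M=Rotation.from_quat(s['tool_rot']).as_matrix(); o,A=pose()
print('t',round(s['t'],2),'tcp_c',(w2c(s['tcp_pos'])[0]*1000).round(1),'head',round(float(np.arctan2(M[1,0],M[0,0])+.0988),4),'tz',M[:,2].round(3),'F_c',(A.T@s['force']).round(1),'gap',round(s['finger_gap'],3),'q6',round(s['q'][5],2))
E
python3 st.py
```

```text
t 3.43 tcp_c [ -45.7 -169.4  239.1] head 0.0003 tz [-0.001  0.    -1.   ] F_c [ 0.6 -0.4 -0.2] gap -0.002 q6 1.56
```

Emit:
{"method": "send_rows", "body": {"commands": "0 .926 -.567 0 0;0 .926 -.567 0 0;0 .926 -.567 0 0;0 .926 -.567 0 0;0 .926 -.567 0 0;0 .926 -.567 0 0;0 .926 -.567 0 0;0 0 0 1 0;0 0 0 1 0;0 0 0 1 0;0 0 0 1 0;0 0 0 1 0;0 0 0 1 0;0 0 0 1 0;0 0 0 0 0"}}

```text
t: 4.68
tcp_pos: [0.5778, 0.1285, 0.0952]
tool_rot: [0.999, -0.049, -0.004, 0.0]
force: [-0.8, 0.1, 0.5]
finger_gap: -0.004
gripper_force: 0.0
```

```bash
python3 st.py
python3 - <<'E'
from h import *
s=snap('side','side1'); q=proj(load('side1'),c2w([(.054,0,.05)]))[0]; print(q)
x,y=int(q[0])-75,int(q[1])-70
print(x,y); cv2.imwrite('pics/c1.png',cv2.resize(cv2.imread('pics/side1.png')[y:y+110,x:x+150],None,fx=5,fy=5,interpolation=cv2.INTER_CUBIC))
E
```

```text
t 4.68 tcp_c [ 80.9 -91.6  95.2] head -0.0 tz [-0.009 -0.    -1.   ] F_c [-0.8  0.   0.5] gap -0.004 q6 1.7
[248.04433235 169.51755652]
173 99
```

View pics/c1.png

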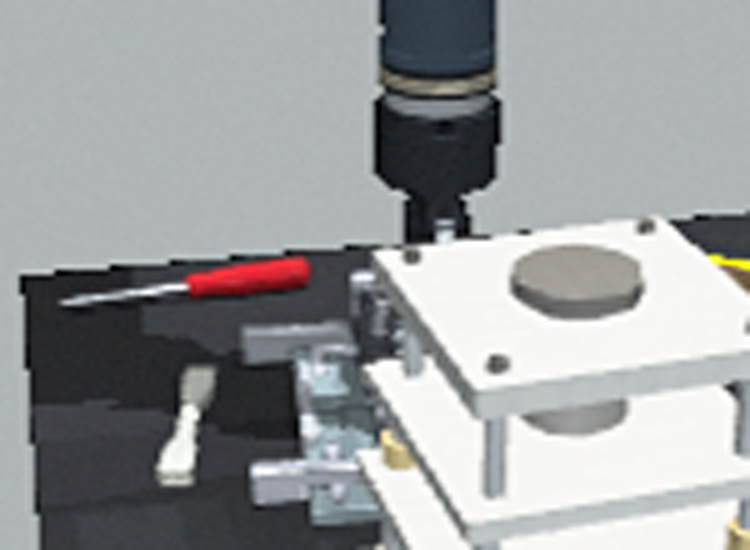

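Emit:
{"method": "send_rows", "body": {"commands": "0 0 0 .7 0;0 0 0 .7 0;0 0 0 .7 0;0 0 0 0 0;0 0 0 0 0"}}

```text
t: 5.15
tcp_pos: [0.5813, 0.1287, 0.0579]
tool_rot: [0.999, -0.049, 0.0, -0.0]
force: [-0.7, -0.6, 0.0]
finger_gap: 0.001
gripper_force: 0.0
```

```bash
python3 st.py
```

```text
t 5.15 tcp_c [ 84.3 -91.   57.9] head 0.0002 tz [ 0. -0. -1.] F_c [-0.7 -0.6  0. ] gap 0.001 q6 1.7
```

Settled exactly; push the right bolt back.

Emit:
{"method": "send_rows", "body": {"commands": "0 .2 0 .1 0;0 .2 0 0 0;0 .2 0 0 0;0 .2 0 0 0;0 .2 0 0 0;0 .1 0 0 0;0 0 0 0 0;0 0 0 0 0"}}

```text
t: 5.82
tcp_pos: [0.6036, 0.1264, 0.0553]
tool_rot: [0.999, -0.049, 0.001, 0.0]
force: [-0.7, 0.2, -0.4]
finger_gap: 0.001
gripper_force: 0.0
```

```bash
python3 st.py
```

```text
t 5.82 tcp_c [106.7 -91.1  55.3] head 0.0002 tz [ 0.001 -0.    -1.   ] F_c [-0.7  0.1 -0.4] gap 0.001 q6 1.7
```

Emit:
{"method": "send_rows", "body": {"commands": "0 -.5 0 0 0;0 -.65 0 -1 0;0 0 0 -1 0;0 0 0 -1 0;0 0 -.905 0 0;0 0 -.905 0 0;0 0 -.905 0 0;0 0 -.905 0 0;0 0 -.905 0 0;0 0 -.905 0 0;0 0 -.905 0 0;0 0 -.905 0 0;0 0 -.905 0 0;0 0 -.905 0 0;0 0 0 0 0;0 0 0 0 0"}}

```text
t: 7.15
tcp_pos: [0.5979, 0.3096, 0.1151]
tool_rot: [0.999, -0.048, 0.0, 0.0]
force: [-1.2, 0.1, -0.4]
finger_gap: 0.001
gripper_force: 0.0
```

```bash
python3 st.py
python3 - <<'E'
from h import *
s=snap('top','top2'); c=load('top2')
cv2.imwrite('pics/c2.png',cv2.resize(cv2.imread('pics/top2.png')[152:252,142:262],None,fx=6,fy=6,interpolation=cv2.INTER_CUBIC))
E
```

```text
t 7.15 tcp_c [ 83.   90.7 115.1] head 0.0019 tz [ 0.001 -0.    -1.   ] F_c [-1.2 -0.  -0.4] gap 0.001 q6 1.98
```

View pics/c2.png

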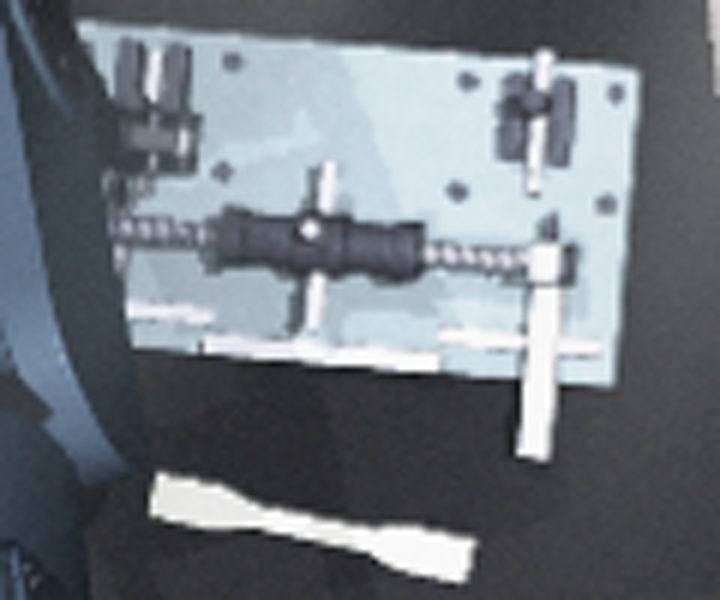

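Emit:
{"method": "send_rows", "body": {"commands": "0 .05 0 1 0;0 0 0 1 0;0 0 0 1 0;0 0 0 0 0;0 .2 0 0 0;0 .2 0 0 0;0 .2 0 0 0;0 .2 0 0 0;0 .2 0 0 0;0 .2 0 0 0;0 0 0 0 0;0 0 0 0 0"}}

```text
t: 8.2
tcp_pos: [0.6225, 0.3065, 0.0558]
tool_rot: [0.999, -0.049, -0.0, 0.0]
force: [-4.0, -1.1, 2.6]
finger_gap: -0.003
gripper_force: 1.7
```

```bash
python3 st.py
```

```text
t 8.2 tcp_c [107.7  89.9  55.8] head 0.0002 tz [-0.001 -0.    -1.   ] F_c [-3.8 -1.5  2.6] gap -0.003 q6 1.97
```

Emit:
{"method": "send_rows", "body": {"commands": "0 -.5 0 0 0;0 0 0 -1 0;0 0 0 -1 0;0 0 0 -1 0;0 0 0 -1 0;40 -.965 .409 0 0;60 -.965 .409 0 0;85 -.965 .409 0 0;85 -.965 .409 0 0;85 -.965 .409 0 0;85 -.965 .409 0 0;85 -.965 .409 0 0;85 -.965 .409 0 0;85 -.965 .409 0 0;85 -.965 .409 0 0;85 -.965 .409 0 0;85 0 0 1 0;85 0 0 1 0;85 0 0 1 0;85 0 0 1 0"}}

```text
t: 9.87
tcp_pos: [0.394, 0.2394, 0.0553]
tool_rot: [0.999, -0.049, 0.002, -0.001]
force: [-0.4, -0.1, 0.1]
finger_gap: 0.996
gripper_force: 0.0
```

Emit:
{"method": "send_rows", "body": {"commands": "85 0 0 1 0;85 0 0 .3 0;85 0 0 0 0;85 0 0 0 0"}}

```text
t: 10.2
tcp_pos: [0.3931, 0.2391, 0.0296]
tool_rot: [0.999, -0.049, 0.001, -0.0]
force: [-0.0, -0.3, -0.1]
finger_gap: 0.999
gripper_force: 0.0
```

```bash
python3 st.py
python3 - <<'E'
from h import *
s=snap('side','side3'); c=load('side3'); p=readout.sense()['tcp_pos']; q=proj(c,[p])[0]
x,y=int(q[0])-50,int(q[1])-60
t=w2c(p)[0]
for y_ in(-.05,.05):
  for z in(.038,.035,.022,0): print(y_,z,((proj(c,c2w([(t[0],t[1]+y_,z)]))[0]-[x,y])*7).round())
cv2.imwrite('pics/c3.png',cv2.resize(cv2.imread('pics/side3.png')[y:y+85,x:x+114],None,fx=7,fy=7,interpolation=cv2.INTER_CUBIC))
E
```

```text
t 10.2 tcp_c [-113.8    0.2   29.6] head 0.0003 tz [ 0.001  0.    -1.   ] F_c [ 0.  -0.3 -0.1] gap 0.999 q6 1.97
-0.05 0.038 [349. 457.]
-0.05 0.035 [349. 462.]
-0.05 0.022 [352. 486.]
-0.05 0 [355. 527.]
0.05 0.038 [353. 363.]
0.05 0.035 [353. 368.]
0.05 0.022 [355. 391.]
0.05 0 [359. 430.]
```

View pics/c3.png

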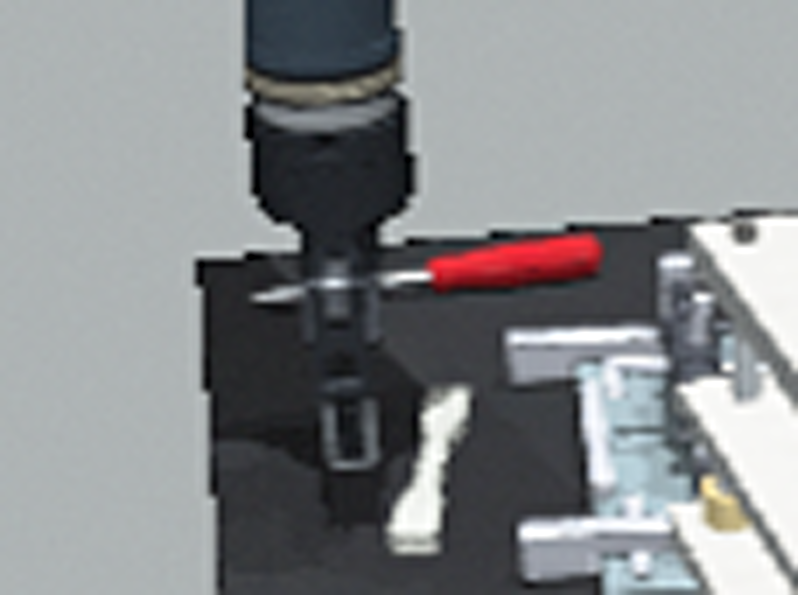

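Emit:
{"method": "send_rows", "body": {"commands": "85 0 0 .5 0;85 0 0 .5 0;85 0 0 .3 0;85 0 0 0 0;85 .4 0 0 0;85 .4 0 0 0;85 .3 0 0 0;85 .3 0 0 0;85 .3 0 0 0;85 .3 0 0 0;85 .3 0 0 0;85 .3 0 0 0;85 .3 0 0 0;85 .3 0 0 0;85 .3 0 0 0;85 .2 0 0 0;85 0 0 0 0"}}

```text
t: 11.67
tcp_pos: [0.468, 0.2316, 0.0034]
tool_rot: [0.999, -0.05, 0.001, -0.0]
force: [0.2, 0.4, 0.4]
finger_gap: 0.994
gripper_force: 0.0
```

```bash
python3 st.py;  python3 - <<'E'
from h import *
s=snap('top','top4'); c=load('top4')
cv2.imwrite('pics/c4.png',cv2.resize(cv2.imread('pics/top4.png')[152:252,142:262],None,fx=6,fy=6,interpolation=cv2.INTER_CUBIC))
E
```

```text
t 11.67 tcp_c [-38.6   0.2   3.4] head -0.0003 tz [ 0.002  0.001 -1.   ] F_c [0.2 0.4 0.4] gap 0.994 q6 1.92
```

View pics/c4.png

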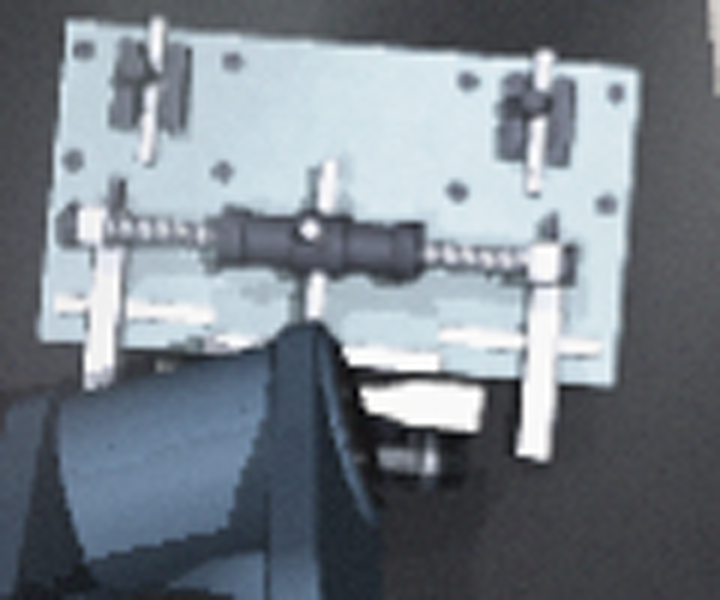

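Emit:
{"method": "send_rows", "body": {"commands": "85 .15 0 0 0;85 .15 0 0 0;85 .1 0 0 0;85 .05 0 0 0;85 0 0 0 0;85 0 0 0 0"}}

```text
t: 12.22
tcp_pos: [0.4737, 0.2307, 0.0031]
tool_rot: [0.999, -0.049, -0.001, 0.0]
force: [-3.7, 1.8, 0.9]
finger_gap: 0.994
gripper_force: 2.1
```

```bash
python3 st.py
```

```text
t 12.22 tcp_c [-32.8  -0.2   3.1] head -0.0002 tz [-0.003 -0.    -1.   ] F_c [-3.9  1.5  0.9] gap 0.994 q6 1.91
```

Emit:
{"method": "send_rows", "body": {"commands": "85 -.3 0 0 0;85 -.7 0 0 0;85 0 0 -.85 0;85 0 0 -1 0;85 0 0 -1 0;0 0 0 -1 0;0 0 0 -1 0;0 0 0 -1 0;0 0 0 0 0;0 0 0 0 0"}}

```text
t: 13.05
tcp_pos: [0.4569, 0.2328, 0.1215]
tool_rot: [0.999, -0.049, 0.003, -0.001]
force: [0.6, -0.2, 0.4]
finger_gap: 0.291
gripper_force: 0.0
```

```bash
python3 st.py;  python3 - <<'E'
from h import *
s=snap('top','top5'); s=snap('side','side5')
a=cv2.resize(cv2.imread('pics/top5.png')[175:252,142:262],None,fx=5,fy=5,interpolation=cv2.INTER_CUBIC)
b=cv2.resize(cv2.imread('pics/side5.png')[135:187,200:300],None,fx=5.5,fy=4,interpolation=cv2.INTER_CUBIC)[:, :600]
b=cv2.copyMakeBorder(b,0,0,0,max(0,600-b.shape[1]),cv2.BORDER_CONSTANT)
cv2.imwrite('pics/c5.png',np.vstack([a,b])); print(a.shape,b.shape)
E
```

```text
t 13.05 tcp_c [-49.7   0.3 121.5] head 0.0007 tz [ 0.005  0.001 -1.   ] F_c [ 0.6 -0.1  0.4] gap 0.291 q6 1.92
(385, 600, 3) (208, 600, 3)
```

View pics/c5.png

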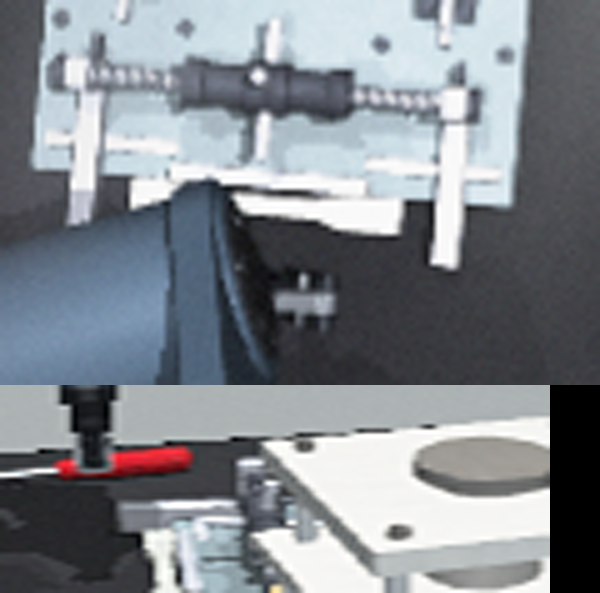

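Emit:
{"method": "send_rows", "body": {"commands": "0 1 0 0 0;0 1 0 0 0;0 1 0 0 0;0 .95 0 0 0;0 0 0 1 0;0 0 0 .95 0;0 0 0 0 0;0 .3 0 0 0;0 .3 0 0 0;0 .3 0 0 0;0 .3 0 0 0;0 0 0 0 0"}}

```text
t: 14.15
tcp_pos: [0.5562, 0.2224, 0.0812]
tool_rot: [0.999, -0.049, -0.003, 0.0]
force: [-5.0, 0.5, 0.4]
finger_gap: -0.0
gripper_force: 1.8
```

```bash
python3 st.py
```

```text
t 14.15 tcp_c [50.1 -0.2 81.2] head -0.0002 tz [-0.005 -0.    -1.   ] F_c [-5.  -0.   0.4] gap -0.0 q6 1.86
```

Emit:
{"method": "send_rows", "body": {"commands": "0 .3 0 0 0;0 .3 0 0 0;0 .3 0 0 0;0 0 0 0 0;0 0 0 0 0"}}

```text
t: 14.57
tcp_pos: [0.5762, 0.2208, 0.0821]
tool_rot: [0.999, -0.049, 0.0, -0.0]
force: [-3.5, -0.1, 1.5]
finger_gap: -0.002
gripper_force: 1.3
```

```bash
python3 st.py
```

```text
t 14.57 tcp_c [70.1  0.1 82.1] head 0.0001 tz [ 0.001  0.    -1.   ] F_c [-3.4 -0.5  1.5] gap -0.002 q6 1.85
```

Emit:
{"method": "send_rows", "body": {"commands": "0 -.2 0 -.8 0;0 0 0 -1 0;0 -.9 0 0 0;0 -1 0 0 0;0 -.9 0 0 0;0 0 0 1 0;0 0 0 .8 0;0 0 0 0 0;0 .4 0 0 0;0 .3 0 0 0;0 .3 0 0 0;0 .3 0 0 0;0 .3 0 0 0;0 .3 0 0 0;0 .3 0 0 0;0 .3 0 0 0;0 .3 0 0 0;0 .2 0 0 0;0 0 0 0 0;0 0 0 0 0"}}

```text
t: 16.23
tcp_pos: [0.5769, 0.2206, 0.0823]
tool_rot: [0.999, -0.049, 0.001, -0.0]
force: [-2.4, 1.1, 2.2]
finger_gap: -0.005
gripper_force: 1.4
```

```bash
python3 st.py
```

```text
t 16.23 tcp_c [70.9  0.1 82.3] head -0.0001 tz [ 0.002  0.    -1.   ] F_c [-2.4  0.8  2.2] gap -0.005 q6 1.85
```

Emit:
{"method": "send_rows", "body": {"commands": "0 -.2 0 -.8 0;0 0 0 -1 0;0 -.9 0 0 0;0 -1 0 0 0;0 -.9 0 0 0;0 0 0 1 0;0 0 0 .55 0;0 0 0 0 0;0 .3 0 0 0;0 .3 0 0 0;0 .3 0 0 0;0 .3 0 0 0;0 0 0 0 0;0 0 0 0 0"}}

```text
t: 17.4
tcp_pos: [0.5408, 0.224, 0.0869]
tool_rot: [0.999, -0.05, 0.0, -0.0]
force: [-2.9, -0.3, 1.0]
finger_gap: -0.001
gripper_force: 1.1
```

```bash
python3 st.py
```

```text
t 17.4 tcp_c [34.6 -0.1 86.9] head -0.0003 tz [ 0.001  0.    -1.   ] F_c [-2.9 -0.6  1. ] gap -0.001 q6 1.87
```

Emit:
{"method": "send_rows", "body": {"commands": "0 .2 0 0 0;0 .1 0 0 0;0 0 0 0 0"}}

```text
t: 17.65
tcp_pos: [0.5442, 0.2236, 0.0864]
tool_rot: [0.999, -0.049, -0.002, 0.0]
force: [-7.0, -0.3, 6.0]
finger_gap: 0.0
gripper_force: 3.5
```

```bash
python3 st.py
```

```text
t 17.65 tcp_c [38.  -0.2 86.4] head -0.0002 tz [-0.005 -0.    -1.   ] F_c [-6.9 -1.   6. ] gap 0.0 q6 1.87
```

Emit:
{"method": "send_rows", "body": {"commands": "0 .1 0 0 0;0 .1 0 0 0;0 0 0 0 0;0 0 0 0 0"}}

```text
t: 17.98
tcp_pos: [0.5449, 0.2235, 0.0864]
tool_rot: [0.999, -0.049, -0.006, 0.001]
force: [-12.0, 2.0, 10.1]
finger_gap: 0.005
gripper_force: 6.3
```

```bash
python3 st.py
```

```text
t 17.98 tcp_c [38.7 -0.3 86.4] head -0.0001 tz [-0.011 -0.001 -1.   ] F_c [-12.1   0.8  10.1] gap 0.005 q6 1.87
```

Emit:
{"method": "send_rows", "body": {"commands": "0 .15 0 0 0;0 .15 0 0 0;0 0 0 0 0;0 0 0 0 0"}}

```text
t: 18.32
tcp_pos: [0.5461, 0.2233, 0.0864]
tool_rot: [0.999, -0.049, -0.01, 0.001]
force: [-19.7, 3.0, 17.3]
finger_gap: 0.002
gripper_force: 10.7
```

```bash
python3 st.py
```

```text
t 18.32 tcp_c [40.  -0.3 86.4] head -0.0001 tz [-0.021 -0.001 -1.   ] F_c [-19.9   1.   17.3] gap 0.002 q6 1.86
```

Emit:
{"method": "send_rows", "body": {"commands": "0 -.4 0 0 0;0 -.6 0 0 0;0 0 0 -1 0;0 0 0 -1 0;0 0 0 0 0;0 0 0 0 0"}}

```text
t: 18.82
tcp_pos: [0.5386, 0.225, 0.1277]
tool_rot: [0.999, -0.049, 0.003, -0.001]
force: [-0.1, -0.0, -1.2]
finger_gap: -0.005
gripper_force: 0.0
```

```bash
python3 st.py
```

```text
t 18.82 tcp_c [ 32.4   0.6 127.7] head 0.0001 tz [ 0.006  0.001 -1.   ] F_c [-0.1 -0.  -1.2] gap -0.005 q6 1.87
```

Emit:
{"method": "send_rows", "body": {"commands": "0 .9 .643 0 0;0 .9 .643 0 0;0 .9 .643 0 0;0 .9 .643 0 0;0 .9 .643 0 0;0 .9 .643 0 0;0 .9 .643 0 0;0 0 0 1 0;0 0 0 1 0;0 0 0 1 0;0 0 0 .6 0;0 0 0 0 0;0 0 0 0 0"}}

```text
t: 19.9
tcp_pos: [0.6521, 0.1226, 0.053]
tool_rot: [0.999, -0.049, -0.001, 0.0]
force: [-0.3, 1.0, -0.2]
finger_gap: -0.0
gripper_force: 0.0
```

```bash
python3 st.py
```

```text
t 19.9 tcp_c [155.4 -90.1  53. ] head 0.0001 tz [-0.002 -0.    -1.   ] F_c [-0.4  0.9 -0.2] gap -0.0 q6 1.69
```

Push forward to centre x ≈ 119 (−36 mm).

Emit:
{"method": "send_rows", "body": {"commands": "0 -.3 0 0 0;0 -.3 0 0 0;0 -.3 0 0 0;0 -.3 0 0 0;0 -.3 0 0 0;0 -.3 0 0 0;0 0 0 0 0;0 0 0 0 0"}}

```text
t: 20.57
tcp_pos: [0.6156, 0.1263, 0.0544]
tool_rot: [0.999, -0.049, -0.001, 0.0]
force: [0.7, -0.0, 0.2]
finger_gap: 0.0
gripper_force: 0.0
```

```bash
python3 st.py
```

```text
t 20.57 tcp_c [118.7 -90.   54.4] head 0.0004 tz [-0.002 -0.    -1.   ] F_c [0.7 0.1 0.2] gap 0.0 q6 1.69
```

Emit:
{"method": "send_rows", "body": {"commands": "0 -.1 0 0 0;0 -.05 0 0 0;0 0 0 0 0;0 0 0 0 0"}}

```text
t: 20.9
tcp_pos: [0.6139, 0.1264, 0.0543]
tool_rot: [0.999, -0.049, 0.0, 0.0]
force: [1.3, -0.5, 0.4]
finger_gap: -0.001
gripper_force: 0.5
```

```bash
python3 st.py
```

```text
t 20.9 tcp_c [117.  -90.1  54.3] head 0.0001 tz [ 0. -0. -1.] F_c [ 1.3 -0.4  0.4] gap -0.001 q6 1.69
```

Emit:
{"method": "send_rows", "body": {"commands": "0 1 0 0 0;0 1 0 0 0;0 0 0 -1 0;0 0 0 -1 0;0 0 0 -1 0;0 0 -.9 0 0;0 0 -.9 0 0;0 0 -.9 0 0;0 0 -.9 0 0;0 0 -.9 0 0;0 0 -.9 0 0;0 0 -.9 0 0;0 0 -.9 0 0;0 0 -.9 0 0;0 0 -.9 0 0;0 0 0 1 0;0 0 0 1 0;0 0 0 1 0;0 0 0 0 0;0 0 0 0 0"}}

```text
t: 22.57
tcp_pos: [0.6699, 0.3017, 0.0526]
tool_rot: [0.999, -0.049, -0.002, 0.001]
force: [0.6, 0.1, 0.7]
finger_gap: -0.004
gripper_force: 0.0
```

```bash
python3 st.py
```

```text
t 22.57 tcp_c [155.4  89.9  52.6] head 0.0003 tz [-0.004 -0.001 -1.   ] F_c [0.6 0.1 0.7] gap -0.004 q6 1.94
```

Emit:
{"method": "send_rows", "body": {"commands": "0 -.3 0 0 0;0 -.3 0 0 0;0 -.3 0 0 0;0 -.3 0 0 0;0 -.3 0 0 0;0 -.3 0 0 0;0 -.15 0 0 0;0 0 0 0 0;0 0 0 0 0"}}

```text
t: 23.32
tcp_pos: [0.6321, 0.3056, 0.0544]
tool_rot: [0.999, -0.049, -0.0, 0.0]
force: [0.4, 0.6, 0.9]
finger_gap: -0.002
gripper_force: 0.4
```

```bash
python3 st.py
```

```text
t 23.32 tcp_c [117.4  90.   54.4] head 0.0001 tz [-0.001 -0.    -1.   ] F_c [0.3 0.6 0.9] gap -0.002 q6 1.96
```

Back off, lift, and move away to the back-up height for a check picture.

Emit:
{"method": "send_rows", "body": {"commands": "0 -.08 0 0 0;0 0 0 0 0;0 1 0 0 0;0 1 0 0 0;0 0 0 -1 0;0 0 0 -1 0;0 0 0 -1 0;0 0 0 -1 0;0 0 0 -1 0;0 0 0 -1 0;0 0 0 -1 0;0 0 0 -1 0;0 -1 .6 0 0;0 -1 1 0 0;0 -1 1 0 0;0 -1 1 0 0;0 -1 1 0 0;0 -1 1 0 0;0 -1 1 0 0;0 -1 1 0 0"}}

```text
t: 24.98
tcp_pos: [0.4938, 0.1655, 0.2137]
tool_rot: [0.999, -0.049, -0.002, 0.0]
force: [0.8, 0.1, -0.5]
finger_gap: -0.0
gripper_force: 0.0
```

Emit:
{"method": "send_rows", "body": {"commands": "0 -1 1 0 0;0 -1 1 0 0;0 -.5 1 0 0;0 -.5 1 0 0;0 -.5 1 0 0;0 -.5 1 0 0;0 -.5 1 0 0;0 -.5 1 0 0;0 -.5 1 0 0;0 -.5 1 0 0;0 0 0 0 0;0 0 0 0 0"}}

```text
t: 25.98
tcp_pos: [0.3562, -0.0211, 0.2141]
tool_rot: [0.999, -0.051, -0.001, -0.001]
force: [0.1, 0.4, 0.5]
finger_gap: 0.001
gripper_force: 0.0
```

```bash
python3 st.py;  python3 - <<'E'
from h import *
s=snap('top','top6'); c=load('top6')
cv2.imwrite('pics/c6.png',cv2.resize(cv2.imread('pics/top6.png')[152:252,142:262],None,fx=6,fy=6,interpolation=cv2.INTER_CUBIC))
U=lambda P:((proj(c,c2w(P))-[142-.42,152-.42])*6).round().tolist()
print('bar home corners',U([(0,.075,.012),(0,-.075,.012),(-.02,-.075,.012),(-.02,.075,.012)]))
print('noses .018',U([(.069,.09,.022),(.069,-.09,.022)]),'.024',U([(.063,.09,.022),(.063,-.09,.022)]))
E
```

```text
t 25.98 tcp_c [-124.9 -262.3  214.1] head -0.003 tz [-0.002  0.001 -1.   ] F_c [0.  0.4 0.5] gap 0.001 q6 1.3
bar home corners [[165.0, 350.0], [487.0, 376.0], [483.0, 419.0], [162.0, 393.0]]
noses .018 [[142.0, 199.0], [530.0, 230.0]] .024 [[141.0, 212.0], [529.0, 242.0]]
```

View pics/c6.png

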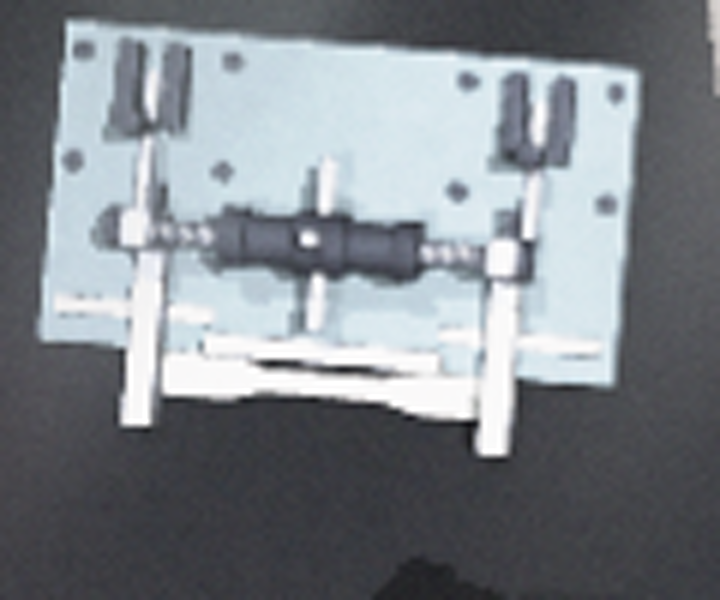

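```bash
python3 -c "
from h import *
print(sign_off())"
```

```text
the job is handed in; nothing more can be done
None
```

I handed the job in at about 26 s with the bar clamped square against the fence, both jaws on its ends, both bolts pushed fully forward and the arm clear; this is from the last top picture and the contact forces, as `sign_off()` gave no verdict.

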